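# Brace the square jar in the caddy and unscrew its tight lid

## Robot

A 6-joint arm with a two-finger parallel gripper is mounted at the origin on a cart in front of the work surface, level with it; the furniture and walls round the work are solid. World frame = base frame: x ahead of the robot, y to its left, z up, the work surface at z = 0. Lengths are in m, angles in rad, forces in N, time in s.
With the tool pointing down it reaches from about 0.375 to 0.975 m from the base axis. Payload 3.8 kg.
Tool frame: the origin (TCP) lies midway between the tips of the shut fingers; the grasp point (between the pads) lies 19 mm behind it; z points along the fingers, y is the line along which they close (so a half turn about z gives the same grasp; the last joint's range is limited). The gripper opens to 85 mm and grips with 20 to 120 N. Pads are 22 mm wide; open, the fingers measure 114 mm over their backs; the gripper's body (76 mm by 85 mm) begins 54 mm behind the grasp point. The pads swing forward as they close: fully open they stand 13 mm farther back than shut.
Start: joints at [1.144, 0.264, 1.604, -0, 1.274, -0.037], TCP at [0.256, 0.624, 0.231] pointing down, gripper open.
Joint ranges: [-2.63, 2.63], [-0.94, 2.18], [0.31, 2.57], [-1.31, 4.45], [0, 2.66], [-2.55, 2.55]. Speed limits (rad/s): [2.57, 2.57, 3.14, 3.14, 3.14, 3.14].

## Interface

Orientations are given as a rotation vector (axis times angle).
In Python, from workcell import bot, cams gives the robot as it stands.
- The arm moves only by the tool play_rows, never from a script. Its argument "rows" is a list of rows, each a list of 2 entries, a list of its own where there are three numbers: the shift along the tool's x, y, z scaled (see below), then the turn, a rotation vector about the tool's x, y, z scaled (see below). A call has 1 to 20 rows; each row is the pose to reach, as a shift and turn from the pose commanded when the call began, along the tool's axes at that moment; what a row does not reach only later rows make up. The controller multiplies each number of a shift by 250 mm and each number of a turn by 45 degrees. A row lasts 1/12 s, in which the tool goes at most 41.7 mm and 7.16 degrees, less where a joint would pass 70% of its speed; a pose out of reach is approached as far as the arm can. A call with a number of a shift or a turn outside -1 to 1 is refused whole. A call with a gripper value outside its range is refused whole. "claw" is the opening, from -1 (shut) to 1 (fully open), set as the call begins (left out, the last holds). The fingers move at their own pace and stop on an object; "newtons" is the grip in N (left out, the last holds). Time passes only in rows, so rows that repeat a pose let the fingers close. It gives the time, the measured TCP pose, the force, the opening and the grip force at its end, in the units of the state.
- bot.read_state(): the state, without advancing time (a new reading comes with each control period).
- cams.read_camera(name): name is "scene" or "top" or "wrist"; returns a dict with "image" (400x640x3 uint8, red, green, blue), "K" (3x3 intrinsics, pixels), "T" (4x4, takes a point from camera to world coordinates); the wrist camera has in their place "mount" (4x4, takes a point from camera to tool coordinates, whose origin is the TCP and whose axes are the flange's). Camera axes: x right, y down, z forward; pixel columns grow to the right and rows downward; lengths in m; the calibration is good to about 2 mm. A picture is of the moment at which its call begins: read the wrist's pose just before it. There is no depth.
- bot.finish_job(): hands the job in; it is judged then, once.
The state is a dict: "time": time; "q": joint angles; "joint_vel": joint speeds; "joint_torque": joint torques, N m; "tool_pos": TCP position; "tcp_rot": TCP orientation; "wrist_force": force on the tool from outside, world axes, zero at the start; "torque": the same for the moment, N m; "width": opening from 0.0 (shut) to 1.0 (fully open); "grip_force": force on a finger pad.
Only numpy, scipy, OpenCV 4.12 (cv2) and the standard library are available. Lean on these libraries where they do the work, as an engineer would, in place of code of your own. Each camera call takes 0.05 s, during which the arm holds its last target. There are 200 camera calls.

## Task

The square glass jar has to be opened for refilling, but its screw lid is so tight that the jar would only spin on the bench: with the lid still on, stand it upright and fully down in the empty square pocket of the steel caddy, which keeps it from turning. Then twist the lid anticlockwise just until its lugs come free of the threads, roughly a fifth of a turn, and lift it off straight up. Finish while still holding the lid level over the middle of the jar, about two centimetres clear of its mouth, with the jar left standing in the pocket and nothing else pushed about.

Things in the scene. Friction and masses are not known exactly. Their poses are not given: they have to be found in the camera images.
- jar: Loose square clear-glass jar, blank paper labels, 0.24 to 0.42 kg. Body 60 x 60 mm in plan; flat shoulder at 74 mm height, round neck 41 mm across, mouth's rim at 98 mm; 103 mm high with the lid on. Origin: centre of the underside; z up, x and y square to its sides (a quarter turn looks alike). Starts upright on the bench, lid on. Three short thread ramps on the neck.
- lid: Plain round steel twist-off lid, screwed on the jar: 56 mm diameter, 20 mm high, 0.08 kg. Origin: centre of the skirt's lower edge, z up; closed it lies 83 mm above the jar's underside (9 mm of bare neck below it). Three inner lugs hook under the jar's threads and a sprung seal (20 N) tightens it: turning takes up to 0.6 N m. The jar can be carried by the lid.
- lid_top (a point): Centre of the lid's flat top (103 mm above the jar's underside when closed). Unscrewing: turned anticlockwise seen from above, the lid rises 1.5 mm and is free 57 to 65 degrees from closed, against the jar; at about 82 degrees the lugs meet the next threads. Aim for 73, then it lifts straight off. Clockwise it is against a stop.
- lid_mark (a point): A point on the lid's outer face, 28 mm out along the lid's x axis, 15 mm above its lower edge; on the closed lid it stands over the jar's x axis within about 3 degrees.
- jar_mark (a point): A point 28 mm out from the jar's axis along the jar's x axis, at the height of the mouth's rim; with lid_mark it shows how far the lid has been turned against the jar.
- caddy: Folded steel caddy fixed to the bench, 72 x 141 mm in plan, 42 mm high to the top of its rolled rim, with two square pockets side by side along its y axis. Origin: centre of the underside, z up. The pocket on its +y side holds a bottle pourer and a cork; the one on its -y side is empty.
- caddy_pocket (a point): Centre of the empty pocket's floor, 3 mm above the bench, axes square to its walls (as the caddy's). The pocket is 66 mm square, 64 mm between the rolled rims: the 60 mm jar has 2 mm all round and, once down, turns only 4 to 5 degrees either way before the walls hold it.
- pourer: Bottle pourer, 32 mm diameter, 75 mm high, standing in the caddy's other pocket; leave alone. Origin: centre of the underside.
- ramekin: Small white bowl, 66 mm across, 40 mm high, loose on the bench; leave alone. Origin: centre of the underside.
- kitchen_timer: Round red and white kitchen timer, 64 mm across, 52 mm high, loose on the bench; leave alone. Origin: centre of the underside.
- salt_shaker: Salt shaker, 44 mm across, 90 mm high, loose on the bench; leave alone. Origin: centre of the underside.
Things that resemble listed ones, but are neither listed nor needed, are in the scene too. There is more than one size of the lid; the job needs the larger.

How it is judged:
On the way, in this order (a step that is already met when the one before it is completed fails the run):
1. the closed jar stands upright, fully down in the caddy's empty pocket (z of jar in the frame of caddy_pocket below 0.004 m and horizontal distance between jar and caddy_pocket below 0.007 m and angle between jar's own z axis and vertical below 0.07 rad and horizontal distance between lid_mark and jar_mark below 0.01 m and z of lid in the frame of jar below 0.0865 m), for 0.2 s.
2. the lid has been turned anticlockwise by at least 45 degrees while the jar stays down in the pocket (z of jar in the frame of caddy_pocket below 0.004 m and horizontal distance between jar and caddy_pocket below 0.007 m and angle between jar's own z axis and vertical below 0.07 rad and y of lid_mark in the frame of jar above 0.0175 m and horizontal distance between lid_mark and jar_mark above 0.0215 m), for 0.1 s.
At the end, for the whole second after the job is handed in: Jar upright (4 deg) in the pocket, within 4 mm of its floor and 7 mm of its centre; the gripper holds the lid still, level (8 deg), within 12 mm of over the jar, lower edge 4 to 45 mm above the mouth, not touching the jar, turned under 120 deg from closed; the pourer still stands (z of jar in the frame of caddy_pocket below 0.004 m and horizontal distance between jar and caddy_pocket below 0.007 m and angle between jar's own z axis and vertical below 0.07 rad and z of lid in the frame of jar between 0.102 and 0.143 m and horizontal distance between lid and jar below 0.012 m and angle between lid's own z axis and vertical below 0.15 rad and horizontal distance between lid_mark and jar_mark below 0.049 m and contact force between the fingers and lid above 1 N and contact force between lid and jar below 0.05 N and linear speed of each of lid, jar below 0.02 m/s and angle between pourer's own z axis and vertical below 0.3 rad); the arm keeps its last pose, push and grip.
It fails at once if the white bowl is pushed more than 30 mm (distance of ramekin from where it was at the start of the episode above 0.03 m).
It fails at once if the kitchen timer is pushed more than 30 mm (distance of kitchen_timer from where it was at the start of the episode above 0.03 m).
It fails at once if the salt shaker is pushed more than 30 mm (distance of salt_shaker from where it was at the start of the episode above 0.03 m).
It fails at once if the jar is tipped by more than 35 degrees (angle between jar's own z axis and vertical above 0.61 rad).
It also fails if it takes over 45 s, if anything falls off the work surface, if the arm or the gripper's body presses on something with over 40 N, if the wrist force passes 120 N, or if a joint passes its speed limit or range.

## Working session

There is one attempt and no reset: what is moved stays moved. The work goes in short steps, Python scripts to look and compute and a tool call to move; the robot and the scene stay as the last step left them, time stands still between calls to the robot, and variables do not carry over. Pictures are saved under pics/ and viewed, at most 10 in all, crops included, and the job is handed in when it is done.

Besides the shell and the picture viewer there is one more tool, called as a command line: name --argument value ..., lists and objects as JSON in quotes. play_rows: Moves the arm, as the interface text tells. Its arguments: {"type":"object","properties":{"rows":{"type":"array","items":{"type":"array"}},"claw":{"type":"number"},"newtons":{"type":"number"}},"required":["rows"]}

```bash
mkdir -p pics; ls; python3 - <<'E'
from workcell import bot,cams
import cv2,numpy as np
np.set_printoptions(precision=4,suppress=True)
s=bot.read_state();print({k:np.round(v,4) for k,v in s.items()})
for n in ['scene','top','wrist']:
    c=cams.read_camera(n);cv2.imwrite(f'pics/{n}0.png',c['image'][:,:,::-1]);print(n,c['K'],c.get('T',c.get('mount')))
E
```

```text
pics
{'time': np.float64(0.0), 'q': array([ 1.1441,  0.2647,  1.6054, -0.    ,  1.2737, -0.037 ]), 'joint_vel': array([ 0.0007, -0.0004,  0.0011,  0.0025,  0.001 , -0.0004]), 'joint_torque': array([ -0.0006, -51.513 , -36.7301,   0.0002,   0.0131,   0.    ]), 'tool_pos': array([0.2562, 0.6237, 0.23  ]), 'tcp_rot': array([-0.6082, -3.0817,  0.0034]), 'wrist_force': array([ 0.5474, -0.1042,  0.1624]), 'torque': array([-0.0138, -0.0112,  0.0045]), 'grip_force': np.float64(0.0), 'width': np.float64(0.9994)}
scene [[411.4635   0.     315.7528]
 [  0.     411.4635 199.7531]
 [  0.       0.       1.    ]] [[ 0.5927 -0.5939  0.5441  0.0244]
 [-0.8053 -0.4255  0.4128 -0.0942]
 [-0.0137 -0.6828 -0.7305  0.728 ]
 [ 0.      0.      0.      1.    ]]
top [[441.3644   0.     318.7208]
 [  0.     441.3644 195.6177]
 [  0.       0.       1.    ]] [[ 0.0257 -0.9945  0.1013  0.4077]
 [-0.9997 -0.0261 -0.0029  0.241 ]
 [ 0.0055 -0.1012 -0.9949  1.0923]
 [ 0.      0.      0.      1.    ]]
wrist [[282.1572   0.     319.1167]
 [  0.     282.1572 199.6554]
 [  0.       0.       1.    ]] [[ 0.     -0.9615 -0.2748  0.0704]
 [ 1.      0.0001 -0.0002  0.0003]
 [ 0.0003 -0.2748  0.9615 -0.144 ]
 [ 0.      0.      0.      1.    ]]
```

View pics/top0.png

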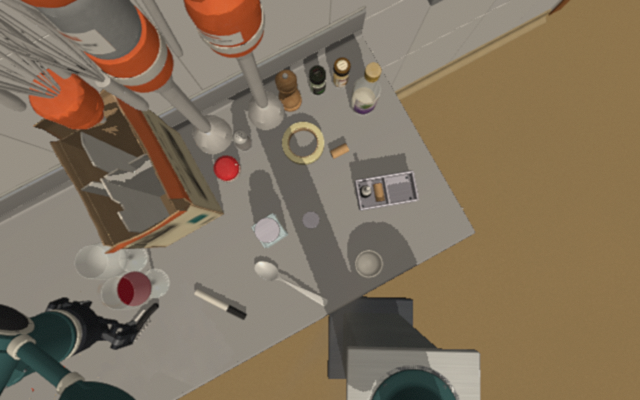

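View pics/scene0.png

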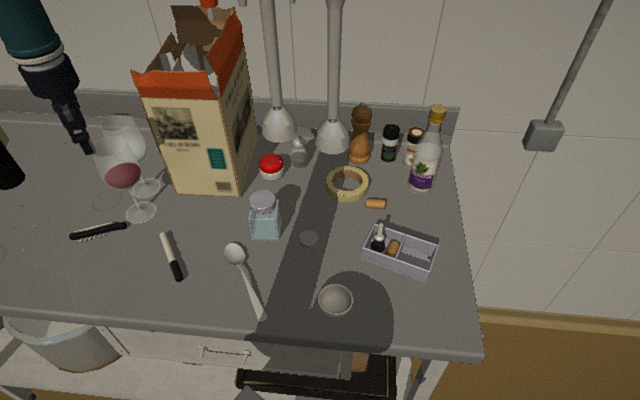

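Top view: jar with lid at about (268,231), caddy at (387,190) with its empty pocket on the right at (401,187), and ramekin at (369,264). The timer (227,167) and shaker (241,138) are clear of the path. Next I'll zoom in for edges.

```bash
python3 - <<'E'
import cv2,numpy as np
t=cv2.imread('pics/top0.png');s=cv2.imread('pics/scene0.png')
f=lambda im,x,y,w=80,h=60:cv2.resize(im[y:y+h,x:x+w],(400,300),interpolation=cv2.INTER_CUBIC)
cv2.imwrite('pics/z0.png',np.vstack([np.hstack([f(t,230,200),f(t,347,160)]),np.hstack([f(s,225,185),f(s,358,218)])]))
E
```

```text
(no output)
```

View pics/z0.png

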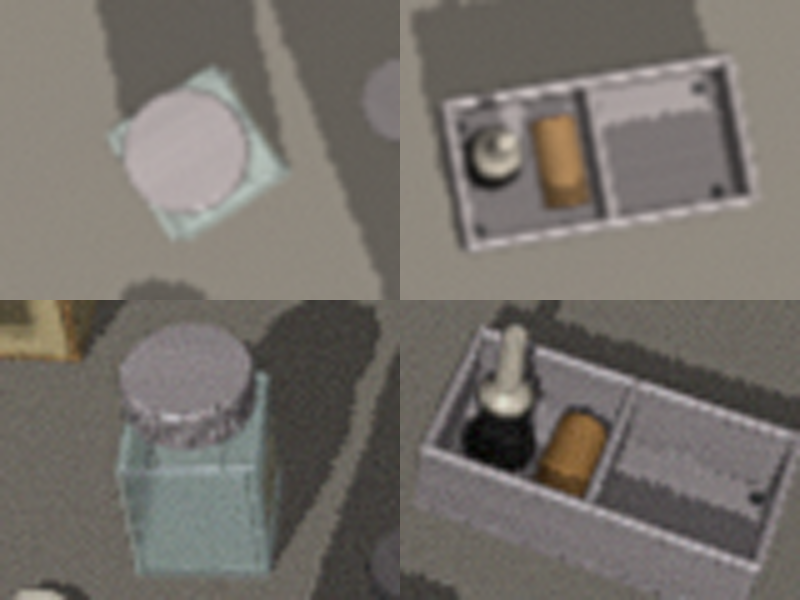

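The zoom shows the lid centre at top px ≈(267.4,230.2) and scene px ≈(262.4,198.2). All four caddy rim corners are visible in both views.

```bash
cat > h.py <<'E'
import numpy as np,cv2
from scipy.spatial.transform import Rotation as R
np.set_printoptions(precision=4,suppress=True)
TOP=(np.array([[441.3644,0,318.7208],[0,441.3644,195.6177],[0,0,1]]),np.array([[0.0257,-0.9945,0.1013,0.4077],[-0.9997,-0.0261,-0.0029,0.241],[0.0055,-0.1012,-0.9949,1.0923],[0,0,0,1]]))
SC=(np.array([[411.4635,0,315.7528],[0,411.4635,199.7531],[0,0,1]]),np.array([[0.5927,-0.5939,0.5441,0.0244],[-0.8053,-0.4255,0.4128,-0.0942],[-0.0137,-0.6828,-0.7305,0.728],[0,0,0,1]]))
def ray(c,p):
    K,T=c;d=T[:3,:3]@np.linalg.solve(K,[p[0],p[1],1]);return T[:3,3],d/np.linalg.norm(d)
def plane(c,p,z):
    o,d=ray(c,p);return o+d*(z-o[2])/d[2]
def tri(*cp):
    A=np.zeros((3,3));b=np.zeros(3);rs=[ray(c,p) for c,p in cp]
    for o,d in rs:
        M=np.eye(3)-np.outer(d,d);A+=M;b+=M@o
    x=np.linalg.solve(A,b);return x,max(np.linalg.norm((np.eye(3)-np.outer(d,d))@(x-o)) for o,d in rs)
def proj(c,X):
    K,T=c;p=K@(T[:3,:3].T@(np.array(X)-T[:3,3]));return p[:2]/p[2]
MOUNT=np.array([[0,-.9615,-.2748,.0704],[1,.0001,-.0002,.0003],[.0003,-.2748,.9615,-.144],[0,0,0,1]])
KW=np.array([[282.1572,0,319.1167],[0,282.1572,199.6554],[0,0,1]])
def wrist(s):
    T=np.eye(4);T[:3,:3]=R.from_rotvec(s['tcp_rot']).as_matrix();T[:3,3]=s['tool_pos'];return KW,T@MOUNT
E
python3 - <<'E'
from h import *
z=lambda x,y,ox,oy:(ox+x/5-.4,oy+y/5-.4)
print('lid',tri((TOP,z(187,151,230,200)),(SC,z(187,66,225,185))))
t=[(44,100),(332,58),(357,198),(68,247)]; s=[(85,28),(398,132),(357,268),(25,147)]
P=[]
for a,b in zip(t,s):
    x=tri((TOP,z(*a,347,160)),(SC,z(*b,358,218)));P.append(x[0]);print(x)
P=np.array(P);c=P.mean(0);y=P[[0,3]].mean(0)-P[[1,2]].mean(0);print('caddy',c,np.degrees(np.arctan2(y[1],y[0]))-90,np.linalg.norm(y))
print('jar base',plane(SC,z(135,275,225,185),0),plane(SC,z(270,275,225,185),0))
print('ramekin',plane(TOP,(369,263),.04),'timer',plane(TOP,(227,168),.05), 'small lid',plane(TOP,(311,219),0))
from workcell import bot;S=bot.read_state()
print(R.from_rotvec(S['tcp_rot']).as_matrix())
E
```

```text
lid (array([0.4281, 0.352 , 0.1048]), np.float64(0.0007024196923747199))
(array([0.5562, 0.1504, 0.0384]), np.float64(0.00020725009473342921))
(array([0.5785, 0.0142, 0.0456]), np.float64(0.001075783693790318))
(array([0.5123, 0.0001, 0.0397]), np.float64(0.0004474498503074511))
(array([0.4857, 0.1375, 0.0395]), np.float64(0.0005392363027873986))
caddy [0.5332 0.0755 0.0408] 10.131635834793968 0.13900552623451656
jar base [0.3856 0.3613 0.    ] [0.4208 0.3125 0.    ]
ramekin [0.3581 0.1151 0.04  ] timer [0.5743 0.4585 0.05  ] small lid [0.4603 0.2554 0.    ]
[[-0.925   0.38   -0.0007]
 [ 0.38    0.925  -0.0016]
 [ 0.0001 -0.0018 -1.    ]]
```

View pics/wrist0.png

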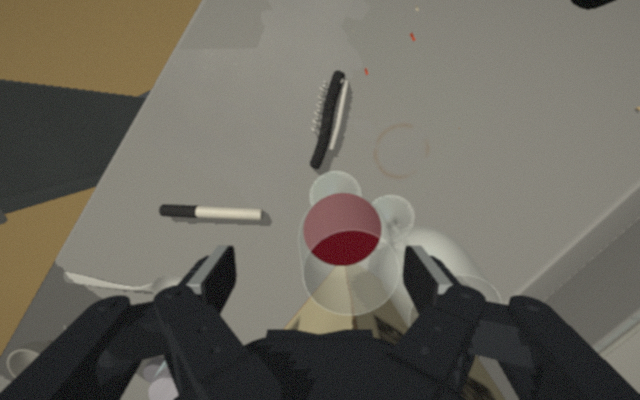

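```bash
python3 - <<'E'
from h import *
from workcell import bot;S=bot.read_state()
for p in [(177,190),(240,195),(250,150)]: print(plane(SC,p,0))
print('top of box corner cand',tri((TOP,(108,250)),(SC,(150,95))),tri((TOP,(195,237)),(SC,(208,100))))
for p in [(108,250),(220,212)]:print(plane(TOP,p,.2),plane(TOP,p,0))
print('glass base',plane(SC,(141,212),0),tri((TOP,(133,290)),(SC,(123,175))))
M=R.from_rotvec(S['tcp_rot'])
print('goal',M.inv().apply(np.array([.428,.352,.25])-S['tool_pos'])/.25)
E
```

```text
[0.392  0.6182 0.    ]
[0.4711 0.478  0.    ]
[0.612  0.5743 0.    ]
top of box corner cand (array([0.3908, 0.611 , 0.2777]), np.float64(0.013500294337545186)) (array([0.4136, 0.4485, 0.3139]), np.float64(0.007212958004500655))
[0.3781 0.6573 0.2   ] [0.3715 0.7506 0.    ]
[0.46   0.4371 0.2   ] [0.4718 0.481  0.    ]
glass base [0.2928 0.631  0.    ] (array([0.2924, 0.6333, 0.12  ]), np.float64(0.0015646676422792713))
goal [-1.0486 -0.7449 -0.0778]
```

play_rows --rows '[[[0,0,-0.16],[0,0,0]],[[-0.09,-0.15,-0.16],[0,0,0.1]],[[-0.18,-0.3,-0.16],[0,0,0.25]],[[-0.27,-0.45,-0.16],[0,0,0.4]],[[-0.35,-0.6,-0.16],[0,0,0.55]],[[-0.5,-0.65,-0.16],[0,0,0.7]],[[-0.65,-0.68,-0.16],[0,0,0.7]],[[-0.8,-0.72,-0.16],[0,0,0.7]],[[-0.95,-0.75,-0.1],[0,0,0.7]],[[-1,-0.75,-0.1],[0,0,0.7]],[[-1,-0.75,-0.1],[0,0,0.7]],[[-1,-0.75,-0.1],[0,0,0.7]]]' --claw 1

```text
time: 1.15
tool_pos: [0.4165, 0.3556, 0.2558]
tcp_rot: [-1.424, -2.799, 0.001]
wrist_force: [-1.1, 0.5, 0.1]
width: 1.001
grip_force: 0.0
```

```bash
python3 - <<'E'
from h import *
from workcell import bot,cams
import json
S=bot.read_state();c=cams.read_camera('wrist');cv2.imwrite('pics/w1.png',c['image'][:,:,::-1])
json.dump({k:np.array(S[k]).tolist() for k in('tcp_rot','tool_pos')},open('w1.json','w'))
print(S['time'],S['tool_pos'],S['q'],proj(wrist(S),[.428,.352,.103]))
E
```

```text
1.15 [0.4165 0.3556 0.2558] [0.6607 0.0088 1.8465 0.0009 1.2876 0.0313] [325.6864 195.5925]
```

View pics/w1.png

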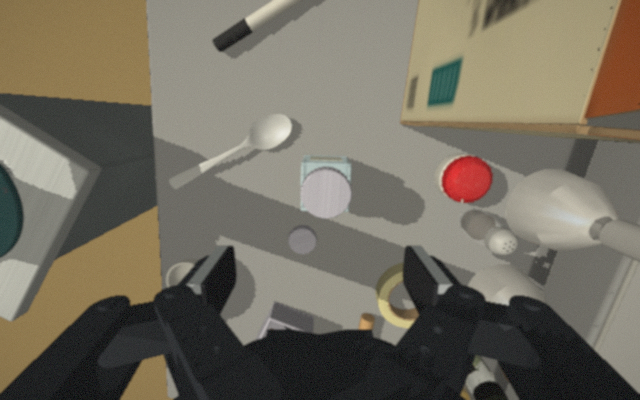

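The wrist view shows the lid centred near (326,193), 2–3 px from prediction. The jar lies almost square to the image and its shoulder edges are visible. Next I'll fit the lid and jar outlines.

```bash
cat > fit.py <<'E'
from h import *
def lidfit(im,roi,out=None):
    x,y,w,h=roi;g=cv2.GaussianBlur(im,(3,3),0)[y:y+h,x:x+w]
    L=cv2.cvtColor(g,cv2.COLOR_BGR2LAB).astype(int)
    pink=((L[...,1]>=130)&(L[...,0]>120)).astype('uint8')*255
    teal=(L[...,1]<=124).astype('uint8')*255
    res=[]
    for m in(pink,teal):
        m=cv2.morphologyEx(m,cv2.MORPH_OPEN,np.ones((3,3)))
        cs,_=cv2.findContours(m,cv2.RETR_EXTERNAL,cv2.CHAIN_APPROX_NONE)
        c=max(cs,key=cv2.contourArea)+[x,y];res.append(c)
    return res
E
python3 - <<'E'
from fit import *
import json
for f,roi,cam in(('w1',(285,140,85,90),wrist(json.load(open('w1.json')))),('top0',(240,205,60,60),TOP),('scene0',(235,185,60,70),SC)):
    im=cv2.imread(f'pics/{f}.png');L=cv2.cvtColor(im,cv2.COLOR_BGR2LAB)
    x,y,w,h=roi
    p,t=lidfit(im,roi);e=cv2.fitEllipse(cv2.convexHull(p));r=cv2.minAreaRect(t)
    print(f,'lid',e,cv2.boundingRect(p),plane(cam,e[0],.103)[:2],'teal',r,cv2.boundingRect(t), L[int(e[0][1]),int(e[0][0])])
E
```

```text
w1 lid ((325.48480224609375, 193.19085693359375), (46.76520919799805, 47.61613845825195), 101.48688507080078) (302, 171, 48, 46) [0.4262 0.3541] teal ((325.5, 167.0), (24.0, 49.0), 90.0) (301, 155, 50, 25) [186 130 129]
top0 lid ((266.4171447753906, 229.53732299804688), (23.877119064331055, 24.27437973022461), 109.51883697509766) (255, 218, 24, 24) [0.4292 0.353 ] teal ((282.5, 233.0), (8.0, 5.0), 90.0) (280, 229, 6, 9) [181 132 129]
scene0 lid ((261.2479553222656, 199.64288330078125), (20.074556350708008, 25.563552856445312), 71.15390014648438) (249, 190, 25, 20) [0.424  0.3516] teal ((265.5, 225.0), (28.0, 25.0), 90.0) (253, 211, 26, 29) [142 131 129]
```

play_rows --rows '[[[-0.01,0.01,0.13],[0,0,0]],[[-0.02,0.02,0.26],[0,0,0]],[[-0.03,0.03,0.38],[0,0,0]],[[-0.03,0.03,0.38],[0,0,0]],[[-0.03,0.03,0.38],[0,0,0]]]'

```text
time: 1.62
tool_pos: [0.4246, 0.3544, 0.1599]
tcp_rot: [-1.419, -2.8, 0.006]
wrist_force: [0.1, 0.5, 0.5]
width: 0.999
grip_force: 0.0
```

```bash
python3 - <<'E'
from fit import *
from workcell import bot,cams
import json
S=bot.read_state();c=cams.read_camera('wrist');im=c['image'][:,:,::-1].copy();cv2.imwrite('pics/w2.png',im)
json.dump({k:np.array(S[k]).tolist() for k in('tcp_rot','tool_pos')},open('w2.json','w'))
W1=wrist(json.load(open('w1.json')));W2=wrist(S)
pp=proj(W2,[.4275,.3535,.103]);print(S['time'],S['tool_pos'],pp)
roi=(int(pp[0])-70,int(pp[1])-90,140,140)
p,t=lidfit(im,roi);e=cv2.fitEllipse(cv2.convexHull(p));print(e,cv2.boundingRect(p),cv2.minAreaRect(t),cv2.boundingRect(t))
print(tri((W1,(325.5,193.2)),(W2,e[0])),plane(W2,e[0],.103))
cv2.drawContours(im,[p],-1,(0,0,255),1);cv2.drawContours(im,[t],-1,(0,255,0),1);cv2.imwrite('pics/w2c.png',im[100:320,180:460])
M=R.from_rotvec(S['tcp_rot']);print(M.inv().apply(plane(W2,e[0],.103)-S['tool_pos']))
E
```

```text
1.6167 [0.4246 0.3544 0.1599] [321.4939 219.3474]
((320.18841552734375, 217.53709411621094), (67.56987762451172, 70.62946319580078), 100.9385986328125) (286, 183, 69, 68) ((321.5771179199219, 179.41026306152344), (69.31022644042969, 36.223114013671875), 0.8680514693260193) (287, 161, 70, 38)
(array([0.4264, 0.3536, 0.1012]), np.float64(0.00017540686395709756)) [0.4259 0.3541 0.103 ]
[-0.001   0.0011  0.0569]
```

View pics/w2c.png

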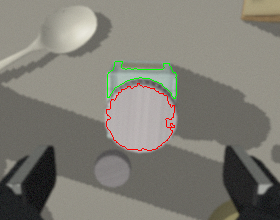

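The crop shows a clean lid outline, offset about 1 mm from the tool axis, at a measured height of 0.101 m. The jar is square to the fingers, so I'll descend and grip.

play_rows --rows '[[[0,0,0.12],[0,0,0]],[[-0.004,0.004,0.24],[0,0,0]],[[-0.004,0.004,0.3],[0,0,0]],[[-0.004,0.004,0.36],[0,0,0]],[[-0.004,0.004,0.36],[0,0,0]],[[-0.004,0.004,0.36],[0,0,0]]]'

```text
time: 2.17
tool_pos: [0.429, 0.3553, 0.0732]
tcp_rot: [1.421, 2.801, 0.003]
wrist_force: [0.3, 1.0, -0.5]
width: 0.995
grip_force: 0.0
```

play_rows --rows '[[[0,0,0],[0,0,0]],[[0,0,0],[0,0,0]],[[0,0,0],[0,0,0]],[[0,0,0],[0,0,0]],[[0,0,0],[0,0,0]],[[0,0,0],[0,0,0]],[[0,0,0],[0,0,0]],[[0,0,0],[0,0,0]],[[0,0,0],[0,0,0]],[[0,0,0],[0,0,0]]]' --claw -1 --newtons 100

```text
time: 3.0
tool_pos: [0.4293, 0.355, 0.0743]
tcp_rot: [1.422, 2.8, 0.004]
wrist_force: [-3.2, -2.0, 9.5]
width: 0.631
grip_force: 103.4
```

play_rows --rows '[[[0,0,-0.03],[0,0,0]],[[0,0,-0.1],[0,0,0]],[[0,0,-0.18],[0,0,0]],[[0,0,-0.26],[0,0,0]],[[0,0,-0.34],[0,0,0]],[[0,0,-0.42],[0,0,0]],[[-0.04,-0.01,-0.48],[0,0,0.04]],[[-0.12,-0.04,-0.48],[0,0,0.1]],[[-0.2,-0.07,-0.48],[0,0,0.16]],[[-0.28,-0.1,-0.48],[0,0,0.22]],[[-0.36,-0.13,-0.48],[0,0,0.28]],[[-0.44,-0.16,-0.48],[0,0,0.34]],[[-0.52,-0.18,-0.48],[0,0,0.4]],[[-0.6,-0.21,-0.48],[0,0,0.46]],[[-0.68,-0.24,-0.48],[0,0,0.52]],[[-0.75,-0.26,-0.48],[0,0,0.57]],[[-0.79,-0.27,-0.48],[0,0,0.58]],[[-0.8,-0.28,-0.48],[0,0,0.58]],[[-0.8,-0.28,-0.48],[0,0,0.58]]]'

```text
time: 4.58
tool_pos: [0.4896, 0.1508, 0.1913]
tcp_rot: [-2.018, -2.407, 0.0]
wrist_force: [-0.2, 0.1, -4.2]
width: 0.631
grip_force: 106.0
```

```bash
python3 - <<'E'
from h import *
from workcell import bot,cams
for i in range(4):
    S=bot.read_state();c=cams.read_camera('scene');print(S['tool_pos'],S['wrist_force'],S['tcp_rot'])
M=R.from_rotvec(S['tcp_rot'])
print(M.as_matrix());print(M.inv().apply(np.array([.555,-.06,.2])-S['tool_pos'])/.25)
E
```

```text
[0.4896 0.1508 0.1913] [-0.1522  0.0848 -4.2412] [-2.0183 -2.4068  0.0004]
[0.4895 0.1515 0.1912] [-0.1926 -0.6277 -3.6284] [-2.0175 -2.4071 -0.0001]
[0.4895 0.1519 0.1912] [ 0.1147  0.5441 -4.7163] [-2.0169 -2.4077 -0.0002]
[0.4895 0.1521 0.1913] [ 0.5111 -0.4096 -4.2598] [-2.0164 -2.4084 -0.0003]
[[-0.1758  0.9844 -0.0003]
 [ 0.9844  0.1758  0.0005]
 [ 0.0006 -0.0002 -1.    ]]
[-0.8812  0.1087 -0.0355]
```

play_rows --rows '[[[-0.06,0,0],[0,0,0]],[[-0.15,0.02,0],[0,0,0]],[[-0.25,0.03,0],[0,0,0]],[[-0.35,0.04,0],[0,0,0]],[[-0.45,0.05,0],[0,0,0]],[[-0.55,0.06,0],[0,0,0]],[[-0.65,0.08,0],[0,0,0]],[[-0.75,0.09,0],[0,0,0]],[[-0.82,0.1,0],[0,0,0]],[[-0.85,0.1,0],[0,0,0]],[[-0.85,0.1,0],[0,0,0]],[[-0.85,0.1,0],[0,0,0]],[[-0.85,0.1,0],[0,0,0]]]'

```text
time: 5.87
tool_pos: [0.5512, -0.0522, 0.1911]
tcp_rot: [-2.016, -2.408, -0.0]
wrist_force: [-0.4, 0.4, -4.4]
width: 0.633
grip_force: 106.0
```

```bash
python3 - <<'E'
from h import *
from workcell import bot,cams
import json
S=bot.read_state();c=cams.read_camera('wrist');im=c['image'][:,:,::-1].copy();cv2.imwrite('pics/w3.png',im)
json.dump({k:np.array(S[k]).tolist() for k in('tcp_rot','tool_pos')},open('w3.json','w'))
print(S['time'],S['tool_pos'],S['q'],proj(wrist(S),[.5393,.0415,.042]))
cv2.imwrite('pics/w3c.png',cv2.resize(im[60:260,190:450],None,fx=3,fy=3,interpolation=cv2.INTER_CUBIC))
E
```

```text
5.8667 [ 0.5512 -0.0522  0.1911] [-0.1399  0.0652  1.9098  0.0008  1.1675 -0.3169] [323.8455  93.6643]
```

View pics/w3c.png

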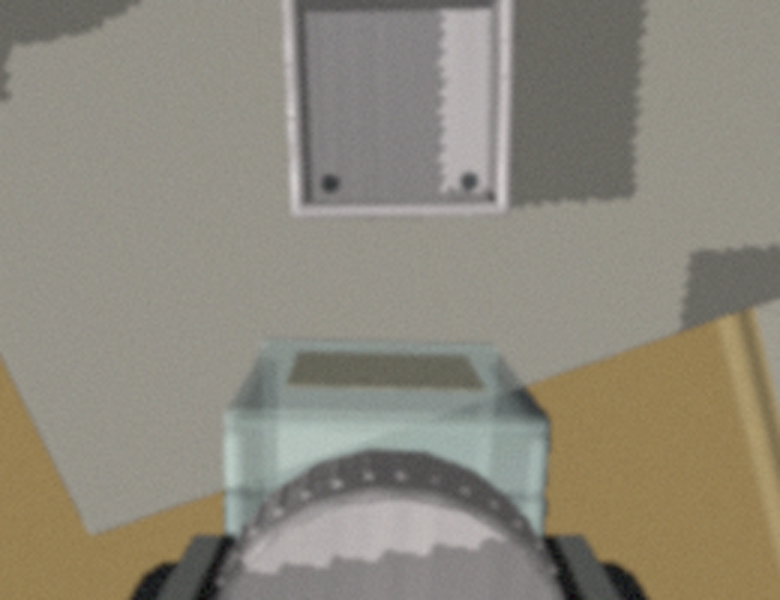

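The crop shows the pocket's near rim corners at crop (292,212) and (508,208), with the far pocket wall at the top. The held jar is level: base edge (265,343)–(498,343), shoulder edge (225,413)–(548,413). I'll work in tool coordinates so the camera error cancels.

```bash
python3 - <<'E'
from h import *
import json
S=json.load(open('w3.json'));C=(KW,MOUNT)   # tool frame
q=lambda x,y:(190+x/3-.33,60+y/3-.33)
def pl(p,z): o,d=ray(C,p);return o+d*(z-o[2])/d[2]
H=S['tool_pos'][2]
a,b=pl(q(292,212),H-.042),pl(q(508,208),H-.042);print('rim',a,b,np.linalg.norm(a-b))
e=(b-a)/np.linalg.norm(b-a);n=np.array([-e[1],e[0],0]);n*=np.sign(n[0]);P=(a+b)/2+.036*n;print('pocket',P,'yaw of edge in tool deg',np.degrees(np.arctan2(e[1],e[0]))-90)
# pocket rim inner sides further up
c,d=pl(q(288,30),H-.042),pl(q(514,30),H-.042);print('sides',c,d,np.degrees(np.arctan2(*(a-c)[1::-1])),np.degrees(np.arctan2(*(b-d)[1::-1])))
for zb in(.068,.074,.08): # jar base below TCP
    f,g=pl(q(265,343),zb),pl(q(498,343),zb);print('base',zb,f,g,np.linalg.norm(f-g))
for zb in(-.004,0,.004):
    f,g=pl(q(225,413),zb),pl(q(548,413),zb);print('shoulder',zb,f,g,np.linalg.norm(f-g))
E
```

```text
rim [ 0.0594 -0.0322  0.1491] [0.0607 0.0404 0.1491] 0.07263600460180623
pocket [0.0961 0.0035 0.1491] yaw of edge in tool deg -1.0310357726739312
sides [ 0.1157 -0.0317  0.1491] [0.1157 0.0402 0.1491] -179.50615099545513 179.7617607181623
base 0.068 [ 0.0301 -0.0311  0.068 ] [0.0301 0.0281 0.068 ] 0.05915505509948664
base 0.074 [ 0.029  -0.0319  0.074 ] [0.029  0.0289 0.074 ] 0.060829254772113615
base 0.08 [ 0.0278 -0.0328  0.08  ] [0.0279 0.0297 0.08  ] 0.0625034544447406
shoulder -0.004 [ 0.0316 -0.0278 -0.004 ] [ 0.0316  0.0277 -0.004 ] 0.055430738574093925
shoulder 0 [ 0.0305 -0.0286  0.    ] [0.0305 0.0285 0.    ] 0.05701447396192518
shoulder 0.004 [ 0.0294 -0.0294  0.004 ] [0.0294 0.0292 0.004 ] 0.05859820934975644
```

play_rows --rows '[[[0.05,0.01,0],[0,0,0]],[[0.14,0.02,0],[0,0,0]],[[0.22,0.022,0],[0,0,0]],[[0.3,0.022,0],[0,0,0]],[[0.36,0.022,0.03],[0,0,0]],[[0.386,0.022,0.1],[0,0,0]],[[0.386,0.022,0.17],[0,0,0]],[[0.386,0.022,0.24],[0,0,0]],[[0.386,0.022,0.24],[0,0,0]],[[0.386,0.022,0.24],[0,0,0]],[[0.386,0.022,0.24],[0,0,0]]]'

```text
time: 6.83
tool_pos: [0.5407, 0.0432, 0.1322]
tcp_rot: [2.017, 2.408, 0.001]
wrist_force: [0.1, -0.2, -4.1]
width: 0.631
grip_force: 106.5
```

```bash
python3 - <<'E'
from h import *
from workcell import bot,cams
import json
S=bot.read_state();im=cams.read_camera('wrist')['image'][:,:,::-1].copy();cv2.imwrite('pics/w4.png',im)
s=cams.read_camera('scene')['image'][:,:,::-1].copy();t=cams.read_camera('top')['image'][:,:,::-1].copy();cv2.imwrite('pics/s4.png',s)
json.dump({k:np.array(S[k]).tolist() for k in('tcp_rot','tool_pos')},open('w4.json','w'))
print(S['time'],S['tool_pos'],S['tcp_rot'],S['wrist_force'])
a=cv2.resize(im[60:260,240:400],(480,600),interpolation=cv2.INTER_CUBIC);b=cv2.resize(s[190:290,350:450],(320,320),interpolation=cv2.INTER_CUBIC);c=cv2.resize(t[150:237,350:450],(320,280),interpolation=cv2.INTER_CUBIC)
cv2.imwrite('pics/w4c.png',np.hstack([a,np.vstack([b,c])]))
E
```

```text
6.8333 [0.5407 0.0432 0.1322] [2.0167 2.4079 0.0015] [ 0.138  -0.1906 -4.0843]
```

View pics/w4c.png

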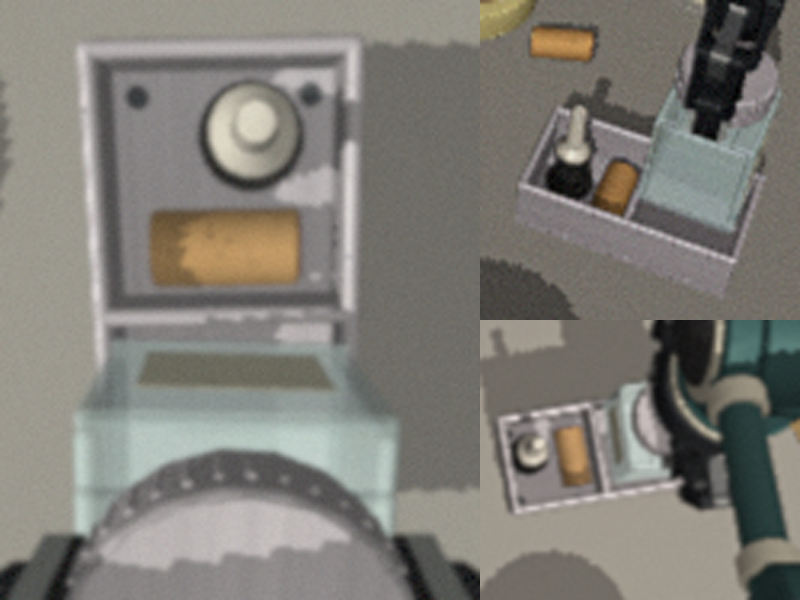

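The wrist crop shows the caddy's far corners at (78,43) and (360,40) and the divider rim at y≈315. The jar base edge is at about (105,345)–(343,345), nearly over the pocket. I'll measure the remaining offset.

```bash
python3 - <<'E'
from h import *
C=(KW,MOUNT)
q=lambda x,y:(240+x/3-.33,60+y/3-.33)
def pl(p,z): o,d=ray(C,p);return o+d*(z-o[2])/d[2]
for D in(.089,.091):
    A,B=pl(q(78,43),D),pl(q(360,40),D);c,d=pl(q(96,335),D),pl(q(357,335),D);m=pl(q(225,315),D)
    print(D,A,B,np.linalg.norm(A-B));print('sides',c,d,d[1]-c[1],'divider',m)
    e=(B-A)/np.linalg.norm(B-A);print('yaw edge',np.degrees(np.arctan2(-e[0],e[1])),'yaw sides',np.degrees(np.arctan2(*(A-c)[1::-1])),np.degrees(np.arctan2(*(B-d)[1::-1])))
    mid=(A+B)/2-(c+d)/2;mid/=np.linalg.norm(mid);print('pocket from far edge',(A+B)/2-.105*mid,'from divider x',m[0]-.0345)
f,g=pl(q(105,346),.071),pl(q(343,346),.071);print('base',f,g,(f+g)/2-[.03,0,0],np.linalg.norm(f-g))
E
```

```text
0.089 [ 0.1034 -0.0405  0.089 ] [0.1041 0.0311 0.089 ] 0.07159307120745592
sides [ 0.0284 -0.0394  0.089 ] [0.0284 0.0333 0.089 ] 0.07263671359161344 divider [ 0.034  -0.0034  0.089 ]
yaw edge -0.5595929548087414 yaw sides -0.8480969534871182 -1.6326946752442955
pocket from far edge [-0.0013 -0.0024  0.089 ] from divider x -0.0005117648021189872
0.091 [ 0.1037 -0.0408  0.091 ] [0.1044 0.0314 0.091 ] 0.07220760400751992
sides [ 0.028  -0.0397  0.091 ] [0.028  0.0336 0.091 ] 0.07326020469540412 divider [ 0.0337 -0.0035  0.091 ]
yaw edge -0.5595929548087338 yaw sides -0.848096953487121 -1.6326946752442892
pocket from far edge [-0.001  -0.0024  0.091 ] from divider x -0.0008243121394762368
base [ 0.0288 -0.0341  0.071 ] [0.0288 0.0272 0.071 ] [-0.0012 -0.0034  0.071 ] 0.06134043066558753
```

play_rows --rows '[[[0.001,0.002,0],[0,0,-0.015]],[[0.001,0.002,0.03],[0,0,-0.015]],[[0.001,0.002,0.06],[0,0,-0.015]],[[0.001,0.002,0.09],[0,0,-0.015]],[[0.001,0.002,0.12],[0,0,-0.015]],[[0.001,0.002,0.12],[0,0,-0.015]],[[0.001,0.002,0.12],[0,0,-0.015]]]'

```text
time: 7.57
tool_pos: [0.5399, 0.0427, 0.1001]
tcp_rot: [-2.003, -2.418, 0.002]
wrist_force: [-0.5, -0.8, -4.4]
width: 0.633
grip_force: 106.6
```

play_rows --rows '[[[0,0,0.03],[0,0,0]],[[0,0,0.06],[0,0,0]],[[0,0,0.08],[0,0,0]],[[0,0,0.095],[0,0,0]],[[0,0,0.1],[0,0,0]],[[0,0,0.1],[0,0,0]],[[0,0,0.1],[0,0,0]]]'

```text
time: 8.15
tool_pos: [0.5404, 0.0427, 0.0775]
tcp_rot: [-2.003, -2.419, 0.001]
wrist_force: [-4.8, -0.3, 7.0]
width: 0.635
grip_force: 107.9
```

play_rows --rows '[[[0,0,0.003],[0,0,0]],[[0,0,0.003],[0,0,0]],[[0,0,0.003],[0,0,0]],[[0,0,0.003],[0,0,0]]]'

```text
time: 8.48
tool_pos: [0.5405, 0.0427, 0.0775]
tcp_rot: [-2.003, -2.419, 0.001]
wrist_force: [-7.5, 0.0, 10.1]
width: 0.631
grip_force: 108.2
```

```bash
python3 - <<'E'
from h import *
from workcell import bot,cams
S=bot.read_state();im=cams.read_camera('wrist')['image'][:,:,::-1].copy()
s=cams.read_camera('scene')['image'][:,:,::-1].copy()
print({k:np.round(S[k],3) for k in('tool_pos','wrist_force','torque','q')})
a=cv2.resize(im[60:260,240:400],(480,600),interpolation=cv2.INTER_CUBIC);b=cv2.resize(s[200:300,370:450],(320,400),interpolation=cv2.INTER_CUBIC)
cv2.imwrite('pics/w5c.png',np.hstack([a,np.vstack([b,np.zeros((200,320,3),'uint8')])]))
E
```

```text
{'tool_pos': array([0.541, 0.043, 0.077]), 'wrist_force': array([-7.476,  0.045, 10.132]), 'torque': array([-0.088,  1.255,  0.013]), 'q': array([ 0.033,  0.163,  2.031, -0.   ,  0.948, -0.154])}
```

View pics/w5c.png

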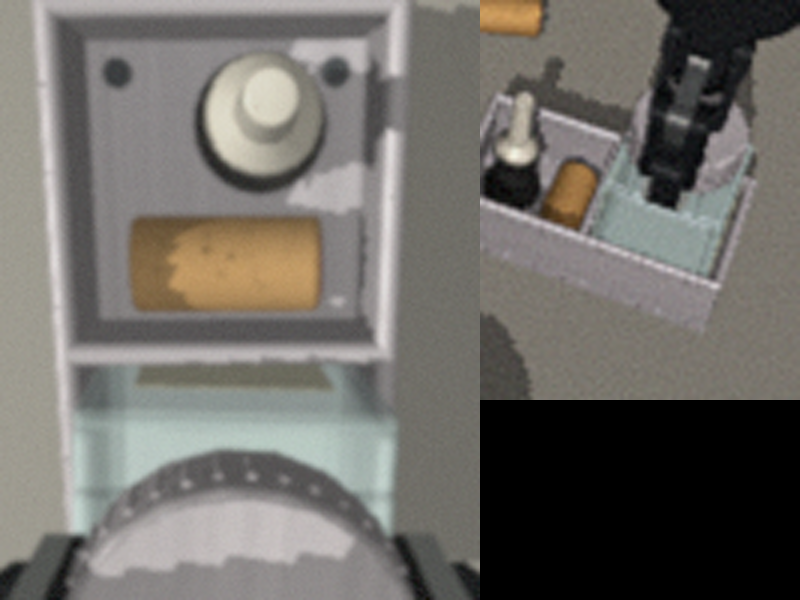

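The jar sits fully inside the pocket with its shoulder square to the rims. The tool's height above the bench is 3 mm more than at the grasp, so the jar is on the pocket floor. A sideways preload remains, so I'll release and regrip to let the jar settle.

play_rows --rows '[[[0,0,0],[0,0,0]],[[0,0,0],[0,0,0]],[[0,0,0],[0,0,0]],[[0,0,0],[0,0,0]],[[0,0,0],[0,0,0]],[[0,0,0],[0,0,0]],[[0,0,0],[0,0,0]],[[0,0,0],[0,0,0]]]' --claw 1

```text
time: 9.25
tool_pos: [0.5406, 0.0428, 0.0754]
tcp_rot: [-2.004, -2.42, 0.0]
wrist_force: [-0.8, -0.1, -0.5]
width: 1.0
grip_force: 0.0
```

```bash
python3 - <<'E'
from fit import *
from workcell import bot,cams
S=bot.read_state();im=cams.read_camera('wrist')['image'][:,:,::-1].copy();cv2.imwrite('pics/w6.png',im)
print({k:np.round(S[k],4) for k in('tool_pos','wrist_force','torque','width')})
C=(KW,MOUNT);o,d=ray(C,(319,250));
# lid top ~ TCP height .0775 -> top .106 : tool z=-.0285
p,t=lidfit(im,(240,180,160,170));e=cv2.fitEllipse(cv2.convexHull(p));print(e,cv2.boundingRect(p))
for u in (e[0],):
    o,d=ray(C,u);print(o+d*(-.0285-o[2])/d[2])
E
```

```text
{'tool_pos': array([0.5406, 0.0428, 0.0754]), 'wrist_force': array([-0.7781, -0.121 , -0.4594]), 'torque': array([-0.0257, -0.0764, -0.0558]), 'width': np.float64(1.0004)}
((310.74932861328125, 310.8428649902344), (36.8294677734375, 94.14093780517578), 92.95806121826172) (264, 296, 96, 35)
[-0.0181 -0.0037 -0.0285]
```

```bash
python3 - <<'E'
from fit import *
a=cv2.imread('pics/w5c.png')[:600,:480];im=cv2.imread('pics/w6.png');b=cv2.resize(im[60:260,240:400],(480,600),interpolation=cv2.INTER_CUBIC)
for n,x in(('w5',a),('w6',b)):
    L=cv2.cvtColor(cv2.GaussianBlur(x,(5,5),0),cv2.COLOR_BGR2LAB).astype(int)
    for r in(400,430,460):
        u=np.where(L[r,:,1]<=124)[0];print(n,r,u.min(),u.max(),(u.min()+u.max())/2)
    m=((L[:350,100:350,1]>138)&(L[:350,100:350,2]>150)).astype('uint8');M=cv2.moments(m,True);print('cork',M['m10']/M['m00']+100,M['m01']/M['m00'])
E
```

```text
w5 400 93 345 219.0
w5 430 76 398 237.0
w5 460 74 394 234.0Traceback (most recent call last):
  File "<stdin>", line 7, in <module>
ZeroDivisionError: float division by zero
```

```bash
python3 - <<'E'
from fit import *
a=cv2.imread('pics/w5c.png')[:600,:480];im=cv2.imread('pics/w6.png');b=cv2.resize(im[60:260,240:400],(480,600),interpolation=cv2.INTER_CUBIC)
G=[cv2.cvtColor(x,cv2.COLOR_BGR2GRAY) for x in(a,b)]
for n,(x,y,w,h) in dict(caddy=(60,200,320,120),jar=(60,400,340,140)).items():
    t=G[0][y:y+h,x:x+w];r=cv2.matchTemplate(G[1][max(0,y-40):y+h+40],t,cv2.TM_CCOEFF_NORMED);_,v,_,l=cv2.minMaxLoc(r);print(n,v,l[0]-x,l[1]+max(0,y-40)-y)
cv2.imwrite('pics/w6c.png',np.hstack([b,cv2.resize(im[150:350,220:420],(320,320))[:, :].repeat(1,0) if 0 else cv2.copyMakeBorder(cv2.resize(im[200:400,220:420],(320,320)),0,280,0,0,cv2.BORDER_CONSTANT)]))
E
```

```text
caddy 0.9810072779655457 -1 1
jar 0.9065583348274231 -13 3
```

View pics/w6c.png

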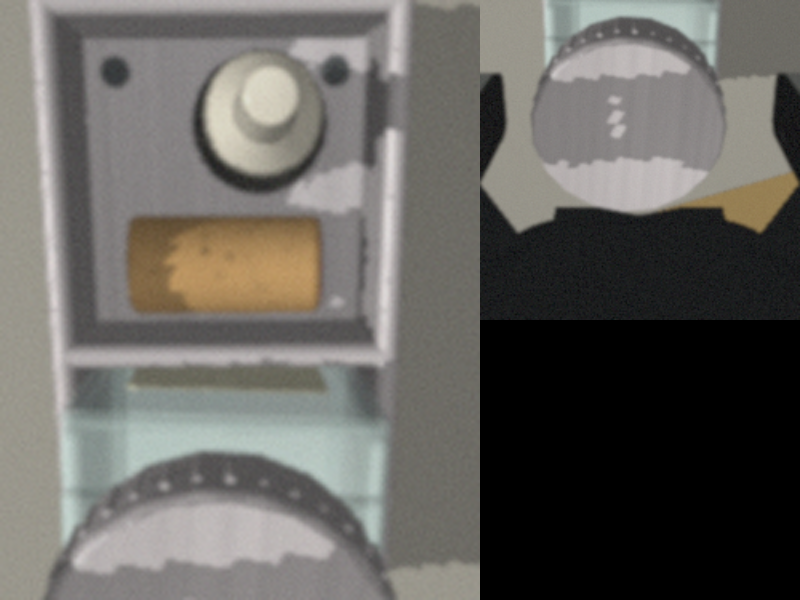

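The lid is now upright, with its centre near (313,279). That is about 2.3 mm off the grip centre along −y and 1 mm along −x. I'll recentre and regrip.

play_rows --rows '[[[-0.004,-0.009,0],[0,0,0]],[[-0.004,-0.009,0],[0,0,0]],[[-0.004,-0.009,0],[0,0,0]]]'

```text
time: 9.55
tool_pos: [0.5384, 0.0413, 0.0754]
tcp_rot: [-2.004, -2.419, 0.0]
wrist_force: [0.9, 0.9, -0.2]
width: 1.0
grip_force: 0.0
```

play_rows --rows '[[[0,0,0],[0,0,0]],[[0,0,0],[0,0,0]],[[0,0,0],[0,0,0]],[[0,0,0],[0,0,0]],[[0,0,0],[0,0,0]],[[0,0,0],[0,0,0]],[[0,0,0],[0,0,0]],[[0,0,0],[0,0,0]],[[0,0,0],[0,0,0]],[[0,0,0],[0,0,0]]]' --claw -1 --newtons 110

```text
time: 10.38
tool_pos: [0.5385, 0.0413, 0.0763]
tcp_rot: [-2.003, -2.42, 0.001]
wrist_force: [-1.9, -1.8, 5.8]
width: 0.624
grip_force: 114.6
```

play_rows --rows '[[[0,0,0],[0,0,-0.05]],[[0,0,0],[0,0,-0.13]],[[0,0,-0.001],[0,0,-0.21]],[[0,0,-0.001],[0,0,-0.29]],[[0,0,-0.001],[0,0,-0.37]],[[0,0,-0.002],[0,0,-0.45]],[[0,0,-0.002],[0,0,-0.53]],[[0,0,-0.002],[0,0,-0.61]],[[0,0,-0.003],[0,0,-0.69]],[[0,0,-0.003],[0,0,-0.77]],[[0,0,-0.003],[0,0,-0.85]],[[0,0,-0.003],[0,0,-0.85]]]'

```text
time: 11.38
tool_pos: [0.539, 0.0416, 0.0769]
tcp_rot: [1.099, 2.943, 0.001]
wrist_force: [-0.8, 1.2, 4.0]
width: 0.632
grip_force: 115.4
```

```bash
python3 - <<'E'
from h import *
from workcell import bot,cams
S=bot.read_state();print({k:np.round(S[k],3) for k in('tool_pos','wrist_force','torque','q','width')})
M=R.from_rotvec(S['tcp_rot']).as_matrix();print(np.degrees(np.arctan2(M[1,1],M[0,1])))
im=cams.read_camera('scene')['image'][:,:,::-1].copy();cv2.imwrite('pics/s7.png',im)
E
```

```text
{'tool_pos': array([0.539, 0.042, 0.077]), 'wrist_force': array([-0.846,  1.24 ,  3.952]), 'torque': array([0.301, 0.114, 0.078]), 'q': array([ 0.031,  0.16 ,  2.036,  0.001,  0.945, -0.826]), 'width': np.float64(0.632)}
49.055702399642776
```

play_rows --rows '[[[0,0,0],[0,0,-0.05]],[[0,0,0],[0,0,-0.13]],[[0,0,-0.001],[0,0,-0.21]],[[0,0,-0.001],[0,0,-0.29]],[[0,0,-0.002],[0,0,-0.37]],[[0,0,-0.002],[0,0,-0.45]],[[0,0,-0.003],[0,0,-0.53]],[[0,0,-0.003],[0,0,-0.61]],[[0,0,-0.003],[0,0,-0.69]],[[0,0,-0.003],[0,0,-0.77]],[[0,0,-0.003],[0,0,-0.85]],[[0,0,-0.003],[0,0,-0.85]],[[0,0,-0.003],[0,0,-0.85]]]'

```text
time: 12.52
tool_pos: [0.5394, 0.0413, 0.0776]
tcp_rot: [0.08, 3.139, -0.0]
wrist_force: [1.1, 0.8, 3.5]
width: 0.628
grip_force: 115.3
```

```bash
python3 - <<'E'
from h import *
from workcell import bot,cams
S=bot.read_state();print({k:np.round(S[k],3) for k in('tool_pos','wrist_force','torque','q','width')})
M=R.from_rotvec(S['tcp_rot']).as_matrix();print(np.degrees(np.arctan2(M[1,1],M[0,1])))
im=cams.read_camera('wrist')['image'][:,:,::-1].copy();cv2.imwrite('pics/w7.png',im)
s=cv2.imread('pics/s4.png')
# jar yaw in wrist image: long straight lines near jar
g=cv2.cvtColor(cv2.resize(im[60:260,200:440],None,fx=3,fy=3,interpolation=cv2.INTER_CUBIC),cv2.COLOR_BGR2GRAY)
l=cv2.HoughLinesP(cv2.Canny(g,30,80),1,np.pi/360,50,minLineLength=70,maxLineGap=8)
print([(x.tolist(),round(float(np.degrees(np.arctan2(x[3]-x[1],x[2]-x[0]))),1)) for x in l[:,0]][:25])
E
```

```text
{'tool_pos': array([0.539, 0.041, 0.078]), 'wrist_force': array([1.089, 0.834, 3.518]), 'torque': array([ 0.115, -0.128,  0.036]), 'q': array([ 0.031,  0.159,  2.036, -0.   ,  0.945, -1.489]), 'width': np.float64(0.628)}
87.08981436831898
[([323, 349, 464, 316], -13.2), ([204, 364, 405, 316], -13.4), ([395, 319, 480, 298], -13.9), ([334, 356, 414, 335], -14.7), ([462, 356, 485, 431], 73.0), ([463, 301, 539, 283], -13.3), ([463, 362, 484, 432], 73.3)]
```

play_rows --rows '[[[0,0,-0.004],[0,0,0]],[[0,0,-0.008],[0,0,0]],[[0,0,-0.012],[0,0,0]],[[0,0,-0.016],[0,0,0]],[[0,0,-0.02],[0,0,0]],[[0,0,-0.02],[0,0,0]],[[0,0,-0.02],[0,0,0]],[[0,0,-0.02],[0,0,0]]]'

```text
time: 13.23
tool_pos: [0.5385, 0.0414, 0.082]
tcp_rot: [-0.076, -3.141, 0.0]
wrist_force: [-0.6, 0.1, -1.3]
width: 0.625
grip_force: 115.3
```

play_rows --rows '[[[0,0,-0.01],[0,0,0]],[[0,0,-0.02],[0,0,0]],[[0,0,-0.035],[0,0,0]],[[0,0,-0.05],[0,0,0]],[[0,0,-0.065],[0,0,0]],[[0,0,-0.08],[0,0,0]],[[0,0,-0.095],[0,0,0]],[[0,0,-0.11],[0,0,0]],[[0,0,-0.116],[0,0,0]],[[0,0,-0.116],[0,0,0]],[[0,0,-0.116],[0,0,0]],[[0,0,-0.116],[0,0,0]],[[0,0,-0.116],[0,0,0]],[[0,0,-0.116],[0,0,0]]]'

```text
time: 14.4
tool_pos: [0.5384, 0.0413, 0.1107]
tcp_rot: [-0.076, -3.14, 0.0]
wrist_force: [0.5, -0.6, -1.4]
width: 0.63
grip_force: 115.3
```

```bash
python3 - <<'E'
from fit import *
from workcell import bot,cams
S=bot.read_state();print({k:np.round(S[k],3) for k in('time','tool_pos','wrist_force','torque','width','grip_force')})
im=cams.read_camera('wrist')['image'][:,:,::-1].copy();cv2.imwrite('pics/w8.png',im)
s=cams.read_camera('scene')['image'][:,:,::-1].copy();cv2.imwrite('pics/s8.png',s)
def teal(x,roi):
    X,Y,w,h=roi;L=cv2.cvtColor(cv2.GaussianBlur(x,(3,3),0),cv2.COLOR_BGR2LAB)[Y:Y+h,X:X+w,1];m=(L<=124).astype('uint8');v=np.argwhere(m);return len(v),v.min(0)+[Y,X],v.max(0)+[Y,X]
a=cv2.imread('pics/s7.png')
for n,x in(('before',a),('now',s)): print(n,teal(x,(395,215,60,70)))
t=cv2.cvtColor(a,6)[245:275,400:440];r=cv2.matchTemplate(cv2.cvtColor(s,6)[235:285,390:450],t,cv2.TM_CCOEFF_NORMED);print(cv2.minMaxLoc(r))
print('rim proj',proj(SC,[.5385,.0414,.101]),'if jar lifted 30mm would shift',proj(SC,[.5385,.0414,.131])-proj(SC,[.5385,.0414,.101]))
E
```

```text
{'time': np.float64(14.4), 'tool_pos': array([0.538, 0.041, 0.111]), 'wrist_force': array([ 0.501, -0.631, -1.41 ]), 'torque': array([ 0.029, -0.009, -0.053]), 'width': np.float64(0.63), 'grip_force': np.float64(115.33)}
before (449, array([239, 400]), array([268, 432]))
now (816, array([229, 400]), array([268, 435]))
(-0.2680552303791046, 0.5775021314620972, (0, 19), (18, 0))
rim proj [421.557  233.4976] if jar lifted 30mm would shift [ 2.7851 -9.9622]
```

The wrist carries only about 1 N, so it holds just the lid. The glass stays put in the scene view with more of its neck exposed, and the grip is firm and still.

```bash
python3 -c "
from workcell import bot;print(bot.finish_job())"
```

```text
the job is handed in; nothing more can be done
None
```

I handed the job in at about 14.4 s. The jar is standing in the caddy's empty pocket, and the gripper holds the unscrewed lid about 2 cm above its mouth. The hand-in gave no verdict, so I can't confirm how it was judged.

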